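Build the sieve stack on the shaker

ROBOT

A 6-joint arm with a two-finger parallel gripper is mounted at the origin on the work surface. World frame = base frame: x ahead of the robot, y to its left, z up, the work surface at z = 0. Lengths are in m, angles in rad, forces in N, time in s.
With the tool pointing down it reaches from about 0.25 to 0.85 m from the base axis. Payload 12.5 kg.
Tool frame: the origin (TCP) lies between the finger pads; the fingertips stand 17 mm ahead of it and the grasp point (between the pads) lies 2 mm behind it (env.tcp_to_tips is the distance from the TCP to the fingertips, in m); z points along the fingers, y is the line along which they close (so a half turn about z gives the same grasp; the last joint's range is limited). The gripper opens to 93 mm and grips with 3 to 60 N. Pads are 15 mm wide; open, the fingers measure 128 mm over their backs; the gripper's body (75 mm by 188 mm) begins 65 mm behind the grasp point.
Start: joints at [1.105, 0.351, 1.652, -0, 1.139, -0.085], TCP at [0.204, 0.511, 0.236] pointing down, gripper open.
Joint ranges: [-2.75, 2.75], [-0.79, 2.1], [0.01, 2.65], [-1.57, 4.71], [0.07, 3.14], [-2.87, 2.87]. Speed limits (rad/s): [2.22, 2.22, 2.79, 3.14, 3.14, 3.14].

INTERFACE

Orientations are given as a rotation vector (axis times angle).
In Python, from station import env, kin, capture, camera_params, finish_job gives the robot as it stands. The module is installed in compiled form; this text tells all that it offers. Calls block until the motion is done:
- env.move_ptp(position, orientation): joint-space move of the TCP to a pose.
- env.movel(position, frame=None, speed=0.15, contact_N=None): straight line of the TCP; frame=None keeps the orientation; speed is the mean speed in m/s. With contact_N (N) it stops when the force on the tool has changed by that much, and returns True; else False.
- env.move_j(angles): joint-space move.
- env.release() and env.grab(grasp_force=None): open the fingers fully, or close them until they stop; grasp_force is the grip in N (None keeps the last).
- env.dwell(seconds).
- kin.solve_ik(position, orientation): joint angles nearest the present ones, or None.
- env.get_state(): the state.
- capture(name): name is "scene" or "top"; returns the picture (400x640x3 uint8, blue, green, red); there is no depth.
- camera_params(name): a dict with "K" (3x3 intrinsics, pixels), "pose" (4x4, takes a point from camera to world coordinates). Camera axes: x right, y up, looking along -z (the intrinsics and any distortion apply to the point x, -y, -z); pixel columns grow to the right and rows downward; lengths in m; the calibration is good to about 2 mm. A picture is of the moment at which its call begins. camera_params takes no time and is no camera call.
A pose or a line that the arm cannot do raises env.Unreachable and nothing moves.
- finish_job(): hands the job in; it is judged then, once.
The state is a dict: "t": time; "qpos": joint angles; "dq": joint speeds; "joint_efforts": joint torques, N m; "ee_pos": TCP position; "tool_rot": TCP orientation; "force": force on the tool from outside, world axes, zero at the start; "wrist_torque": the same for the moment, N m; "gripper_width": opening from 0.0 (shut) to 1.0 (fully open); "grip_force": force on a finger pad.
Only numpy, scipy, OpenCV 4.12 (cv2) and the standard library are available. Lean on these libraries where they do the work, as an engineer would, in place of code of your own. Each camera call takes 0.05 s, during which the arm holds its last target. There are 200 camera calls.

TASK

Get the sieve set ready for a run: on the shaker's seat, build the stack from the bottom up - the receiving pan first, then the fine sieve, then the coarse sieve, then the cover. Every part must sit fully home and level in the one below, with the finished stack let go and still. Leave the jars and the porcelain dish where they stand.

Things in the scene. Friction and masses are not known exactly. Their poses are not given: they have to be found in the camera images.
- pan_center (a point): Receiving pan: lowest of the 3 steel cups, plain solid floor. Outside 60 mm, height 38 mm (8 collar + 30 body), wall 3, mouth 54. All parts have this collar below: 8 mm high, 49 mm across tapering to 44, it drops into the 54 mm mouth of the part below until the 60 mm shoulder rests on its rim. Centre point, half-way up (19 mm above underside), z up; round, yaw is free; starts upright. 0.11 kg.
- fine_sieve_center (a point): Fine sieve: open round steel cup, dense wire mesh floor (3 mm grid), middle height of the 3 cups. Outside 60 mm, height 46 mm in all (8 mm collar + 38 mm body), wall 3, mouth 54; same collar as the pan. Centre point, half-way up (23 mm above underside), z up; round, yaw is free; starts upright. 0.12 kg.
- coarse_sieve_center (a point): Coarse sieve: open round steel cup, wide wire mesh floor (about 10 mm grid), tallest of the 3 cups. Outside 60 mm, height 60 mm in all (8 mm collar + 52 mm body), wall 3, mouth 54; same collar as the pan. Centre point, half-way up (30 mm above underside), z up; round, yaw is free; starts upright. 0.14 kg.
- cover_center (a point): Cover: flat round steel disc 60 mm across, 6 mm thick, with a black upright knob on top (22 mm diameter, 26 mm tall) and the same 8 mm collar below; 40 mm high in all. Centre point, half-way up (20 mm above underside), z up; round, yaw is free; starts upright. 0.10 kg.
- seat (a point): Seat of the sieve shaker: fixed grey box 120 x 120 x 22 mm with a round steel ring standing in its middle (60 mm outside, 54 mm mouth, 10 mm deep) that takes the pan's collar. Point: centre of the ring's rim, 36 mm above the bench, z up. It stands far left or far right; a white electronic balance stands on the other side.
- jar_red: Bystander: amber glass jar with red cap, 52 mm diameter, 75 mm tall, loose, among the sieve parts. Origin at the centre of its underside. To be left alone.
- jar_black: Bystander: clear glass jar with black cap, 56 mm diameter, 60 mm tall, loose, among the sieve parts. Origin at the centre of its underside. To be left alone.
- jar_white: Bystander: clear glass jar with white cap, 46 mm diameter, 65 mm tall, loose, among the sieve parts. Origin at the centre of its underside. To be left alone.
- dish: Bystander: small white porcelain bowl, 60 mm across, 26 mm tall, loose, among the sieve parts. Origin at the centre of its underside. To be left alone.
Things that resemble listed ones, but are neither listed nor needed, are in the scene too. Leave any blue look-alike of the part that bears pan_center alone.

How it is judged:
By the outcome, as a careful person would: the job done as asked, in the order asked, and still so for the second after the job is handed in, with the robot touching nothing.
It also fails if it takes over 112 s, if anything falls off the work surface, if the arm or the gripper's body presses on something with over 40 N, if the wrist force passes 120 N, or if a joint passes its speed limit or range.

## Working session

There is one attempt and no reset: what is moved stays moved. The work goes in short steps, each a Python script; the robot and the scene stay as the last script left them, time stands still between calls to the robot, and variables do not carry over. Pictures are saved under pics/ and viewed, at most 14 in all, crops included, and the job is handed in when it is done.

```bash
mkdir -p pics
python3 - <<'E'
from station import env,capture,camera_params
import cv2,numpy as np
np.set_printoptions(precision=4,suppress=True)
for n in("scene","top"):
    cv2.imwrite(f"pics/{n}0.png",capture(n)); p=camera_params(n); print(n,p)
print(env.get_state()["t"])
E
```

```text
scene {'K': array([[378.5882,   0.    , 330.2665],
       [  0.    , 378.5882, 197.0363],
       [  0.    ,   0.    ,   1.    ]]), 'pose': array([[-0.0618, -0.8603,  0.506 ,  1.0044],
       [ 0.998 , -0.0576,  0.024 ,  0.0668],
       [ 0.0085,  0.5065,  0.8622,  0.92  ],
       [ 0.    ,  0.    ,  0.    ,  1.    ]])}
top {'K': array([[442.199 ,   0.    , 320.0935],
       [  0.    , 442.199 , 206.1726],
       [  0.    ,   0.    ,   1.    ]]), 'pose': array([[-0.0254,  0.988 , -0.1527,  0.2758],
       [-0.9995, -0.0281, -0.0152,  0.0274],
       [-0.0193,  0.1522,  0.9882,  1.3209],
       [ 0.    ,  0.    ,  0.    ,  1.    ]])}
0.1
```

View pics/scene0.png

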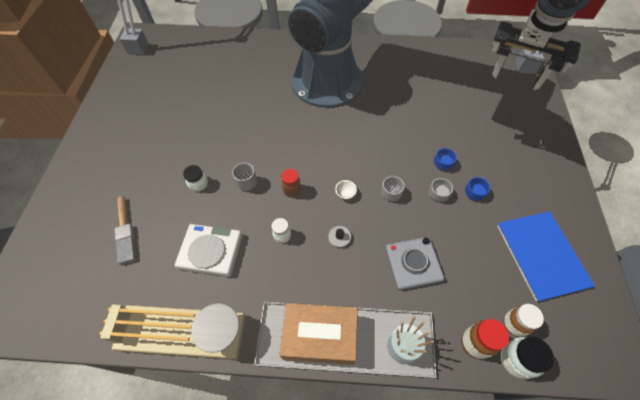

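View pics/top0.png

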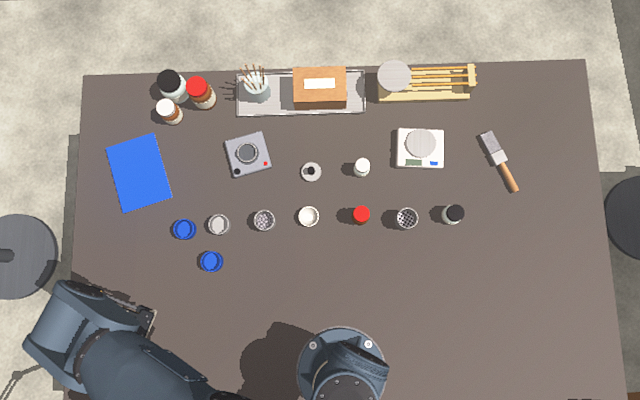

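Top view: the pan candidates are the grey cup at (218,225) and the blue look-alikes at (184,229) and (210,261). The mesh cups are at (263,220) and (407,218), the white dish at (308,216), the cover at (311,171) and the seat at (247,153). I'll take close crops to tell them apart.

Run:
```python
import cv2,numpy as np
t=cv2.imread("pics/top0.png");s=cv2.imread("pics/scene0.png")
b=lambda im,x,y,w,h,k:cv2.resize(im[y:y+h,x:x+w],None,fx=k,fy=k,interpolation=cv2.INTER_CUBIC)
cv2.imwrite("pics/tA.png",b(t,200,130,133,115,6)[:600,:798])
A=b(t,380,195,50,50,6);B=b(s,223,155,50,50,6);C=b(s,370,165,100,50,6)
cv2.imwrite("pics/tB.png",np.vstack([np.hstack([A,B]),C[:, :600]]))
cv2.imwrite("pics/sC.png",b(s,320,165,133,100,6))
```

```text
(no output)
```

View pics/tA.png

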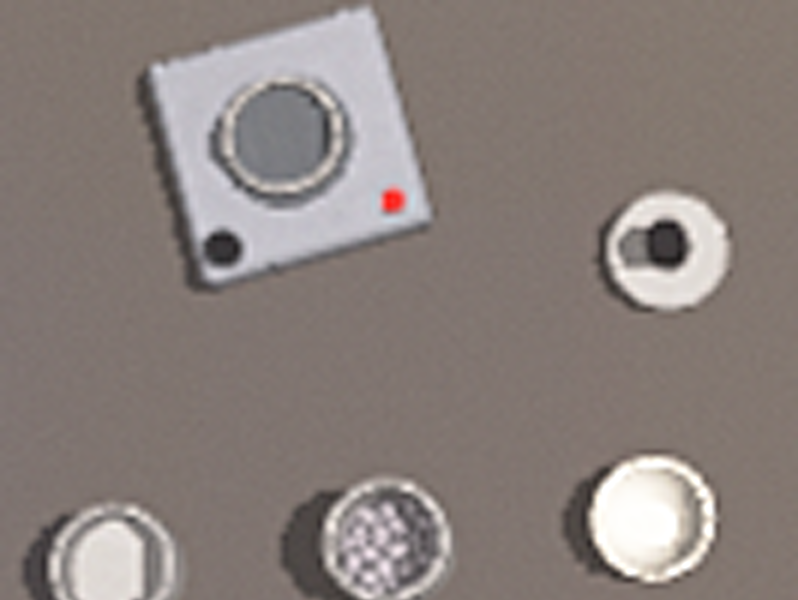

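View pics/tB.png

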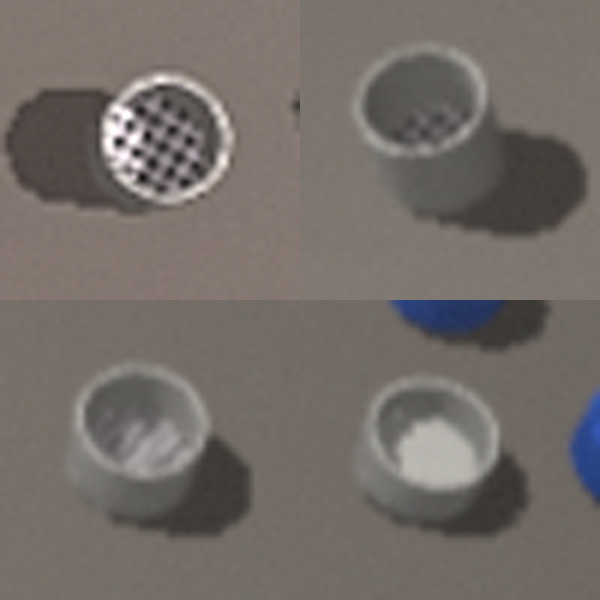

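View pics/sC.png

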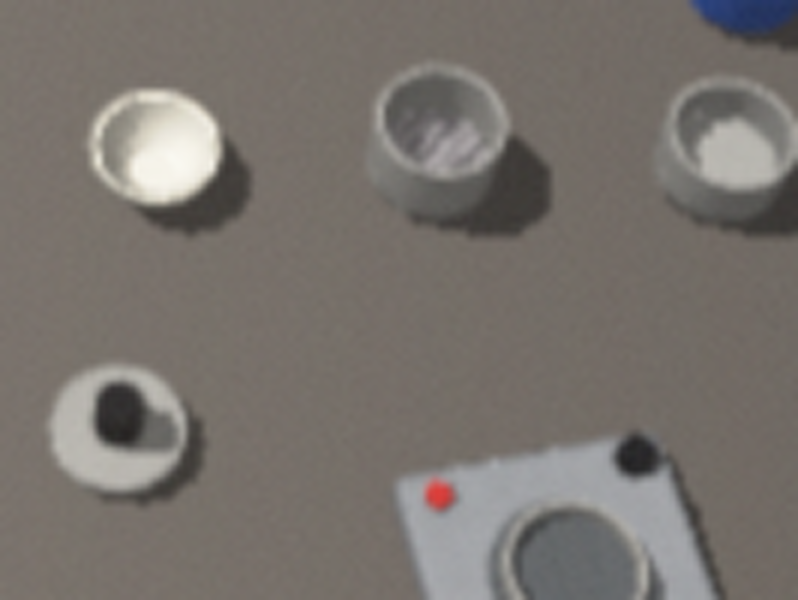

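Chosen from the descriptions:
- **Pan:** solid floor and the lowest grey cup, at (218,225).
- **Fine sieve:** middle height, at (263,220).
- **Coarse sieve:** tallest cup with the wide grid, at (407,218).
- **Cover:** (311,171).
- **Seat ring:** (247,151).

Next I'll triangulate the rim centres and check them against the known heights.

```bash
cat > h.py <<'E'
import numpy as np
from station import env,kin,capture,camera_params
from scipy.spatial.transform import Rotation as Rot
def ray(n,u,v):
    p=camera_params(n);K,T=p["K"],p["pose"]
    d=T[:3,:3]@np.array([(u-K[0,2])/K[0,0],-(v-K[1,2])/K[1,1],-1]);return T[:3,3],d
def atz(n,u,v,z):
    o,d=ray(n,u,v);return o+d*(z-o[2])/d[2]
def tri(a,b):
    (o1,d1),(o2,d2)=ray("top",*a),ray("scene",*b)
    s=np.linalg.lstsq(np.c_[d1,-d2],o2-o1,rcond=None)[0]
    return (o1+d1*s[0]+o2+d2*s[1])/2
def crop(x,y,x0,y0,k=6): return ((x+.5)/k-.5+x0,(y+.5)/k-.5+y0)
def down(yaw):
    y=np.array([np.cos(yaw),np.sin(yaw),0]);z=np.array([0,0,-1.])
    return Rot.from_matrix(np.c_[np.cross(y,z),y,z]).as_rotvec()
E
python3 - <<'E'
from h import *
np.set_printoptions(precision=4,suppress=True)
M={"pan":((114,566,200,130),(434,133,370,165),.038),"fine":((387,540,200,130),(142,122,370,165),.046),
"coarse":((168,138,380,195),(422,100,223,155),.060),"cover":((668,250,200,130),(118,428,320,165),.014),
"seat":((283,137,200,130),(574,563,320,165),.036)}
for k,(a,b,z) in M.items():
    a,b=crop(*a),crop(*b); p=atz("top",*a,z);print(k,a,b,p,atz("scene",*b,z),tri(a,b))
    for d in(45,225): 
        q=kin.solve_ik([p[0],p[1],.05],down(np.radians(d)));print(d,q)
E
```

```text
pan (218.58333333333334, 223.91666666666669) (441.9166666666667, 186.75) [0.4298 0.3459 0.038 ] [0.4334 0.347  0.038 ] [0.4305 0.3477 0.0334]
45 [ 0.5932  0.6117  1.7762 -0.      0.7537 -0.1922]
225 None
fine (264.0833333333333, 219.58333333333331) (393.25, 184.91666666666666) [0.4379 0.211  0.046 ] [0.4416 0.2119 0.046 ] [0.4385 0.2122 0.0412]
45 [ 0.3531  0.5272  1.9479 -0.      0.6665 -0.4323]
225 [ 0.3531  0.5272  1.9479 -0.      0.6665  2.7093]
coarse (407.5833333333333, 217.58333333333334) (292.9166666666667, 171.25) [ 0.4304 -0.2029  0.06  ] [ 0.4247 -0.0644  0.06  ] [ 0.4288 -0.1298  0.0818]
45 [-0.5384  0.5144  1.9738 -0.      0.6534 -1.3238]
225 [-0.5384  0.5144  1.9738 -0.      0.6534  1.8178]
cover (310.9166666666667, 171.25) (339.25, 235.91666666666669) [0.5855 0.0725 0.014 ] [0.5889 0.0723 0.014 ] [0.5867 0.0725 0.0091]
45 [ 0.0443  0.6632  1.6711 -0.      0.8072 -0.7411]
225 [ 0.0443  0.6632  1.6711 -0.      0.8072  2.4005]
seat (246.75, 152.41666666666666) (415.25, 258.4166666666667) [0.644  0.2634 0.036 ] [0.6476 0.2632 0.036 ] [0.6455 0.2643 0.0309]
45 [ 0.3213  0.8191  1.352  -0.      0.9705 -0.4641]
225 [ 0.3213  0.8191  1.352  -0.      0.9705  2.6775]
```

Heights agree to about 5 mm, and the two cameras differ by a consistent 3.6 mm in x, which is a calibration bias. The coarse sieve's scene pixel was mis-offset by the crop tile: it should be (243,171), which gives a consistent result. I'll use the mean of both cameras and start with the pan.

```bash
cat >> h.py <<'E'
import cv2
SEAT=np.array([.6458,.2633])
def pick(xy,z,yaw=np.pi/4,F=20,lift=.25,ztop=.15):
    o=down(yaw)
    env.move_ptp([*xy,max(ztop,.13)],o); hit=env.movel([*xy,z],speed=.12,contact_N=15)
    print("descend hit",hit,env.get_state()["ee_pos"])
    env.grab(grasp_force=F); s=env.get_state(); print("w",s["gripper_width"],"F",s["grip_force"])
    env.movel([*xy,lift],speed=.2); s=env.get_state(); print("lift w",s["gripper_width"],s["force"],s["t"])
def lower(xy,zhome,yaw=np.pi/4,lift=.25):
    """zhome: TCP height expected when home"""
    env.move_ptp([*xy,lift],down(yaw)); env.dwell(.2)
    env.movel([*xy,zhome+.022],speed=.15)
    h=env.movel([*xy,zhome-.006],speed=.025,contact_N=8); s=env.get_state()
    print("lower hit",h,"dz mm",(s["ee_pos"][2]-zhome)*1e3,"F",s["force"],"T",s["wrist_torque"],"t",s["t"])
def snap(tag,box,k,cam="scene"):
    im=capture(cam);cv2.imwrite(f"pics/{tag}_full.png",im);x,y,w,h=box
    cv2.imwrite(f"pics/{tag}.png",cv2.resize(im[y:y+h,x:x+w],None,fx=k,fy=k,interpolation=cv2.INTER_CUBIC))
E
python3 - <<'E'
from h import *
np.set_printoptions(precision=4,suppress=True)
print(atz("scene",*crop(122,100,223,155),.06))
pick([.4316,.3465],.029)
lower(SEAT,.029+.028)
snap("pan",(360,180,120,100),6)
E
```

```text
[ 0.4339 -0.2009  0.06  ]
descend hit False [0.432  0.3468 0.0297]
w 0.6521984707153781 F 20.000137203605846
lift w 0.6507870775745987 [ 0.3088 -0.1102 -1.3243] 4.2667
lower hit True dz mm -0.1283713481156218 F [-1.343  -0.6611  5.719 ] T [-0.1272  0.2275 -0.0238] t 7.5083
```

View pics/pan.png

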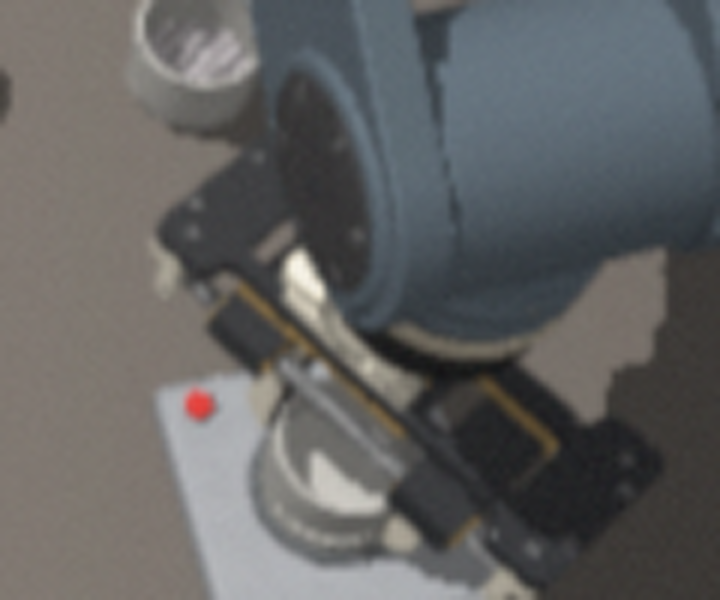

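The picture shows the pan in the seat ring at crop (330,480), and the height error is about 0 mm, so it is home. Release it, pick up the fine sieve, and look at the pan.

Run:
```python
from h import *
np.set_printoptions(precision=4,suppress=True)
env.release(); env.movel([*SEAT,.25],speed=.2)
pick([.4398,.2115],.033,lift=.25)
snap("fine",(380,230,70,60),8); snap("fineT",(217,122,60,60),8,"top")
a=cv2.imread("pics/fine.png");b=cv2.imread("pics/fineT.png");c=np.zeros((480,800,3),np.uint8)
c[:,:400]=a[:480,80:480];c[:,400:]=b[:480,40:440];cv2.imwrite("pics/fineC.png",c)
```

```text
descend hit False [0.4402 0.2117 0.0335]
w 0.631073777852654 F 19.89250780083239
lift w 0.6298675894105746 [ 0.0036  0.6084 -1.1562] 13.3333
```

View pics/fineC.png

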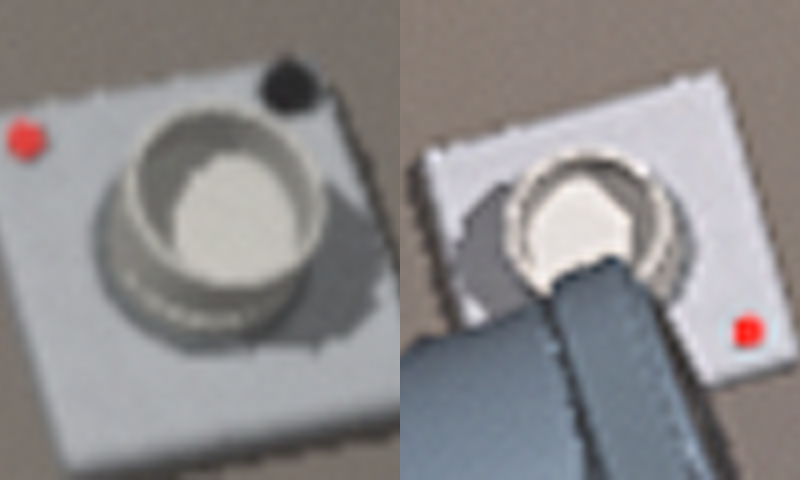

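Run:
```python
from h import *
np.set_printoptions(precision=4,suppress=True)
print(atz("scene",*crop(306,197.5,380,230,8),.066),atz("top",*crop(230,228,217,122,8),.066))
# fine in hand: 
snap("fh",(345,110,130,100),6)
```

```text
[0.6486 0.2632 0.066 ] [0.6427 0.2621 0.066 ]
```

View pics/fh.png

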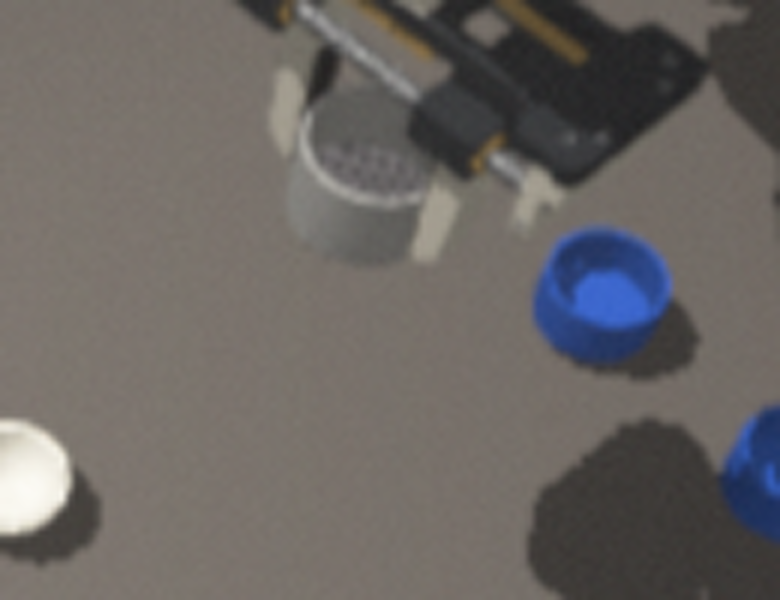

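The pan rim measures (0.6457, 0.2627), so it is centred on the seat. The fine sieve hangs level between the pads at crop (360,190). Lower it.

Run:
```python
from h import *
np.set_printoptions(precision=4,suppress=True)
lower(SEAT,.0335+.058)
```

```text
lower hit True dz mm -0.60772458835881 F [-1.2825 -0.9757  5.4458] T [-0.0812  0.1238 -0.0147] t 16.45
```

Home. Release it and fetch the coarse sieve.

Run:
```python
from h import *
np.set_printoptions(precision=4,suppress=True)
env.release(); env.movel([*SEAT,.28],speed=.2)
pick([.4322,-.2019],.042,lift=.28)
snap("co",(380,210,70,80),7)
lower(SEAT,.0425+.096,lift=.28)
```

```text
descend hit False [ 0.4326 -0.2021  0.0425]
w 0.6468592923519424 F 20.00031733419746
lift w 0.6473175629380471 [ 0.4035  0.2358 -1.3872] 23.225
lower hit True dz mm -0.48533138336728787 F [-0.9203 -0.1694  6.1888] T [-0.0693  0.1968  0.0331] t 27.1333
```

View pics/co.png

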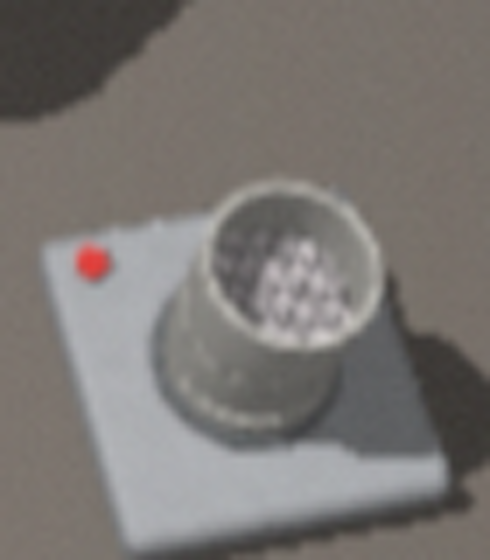

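The fine sieve sits straight on the pan at crop (250,400), and the coarse sieve also reads home. Now the cover, held by its knob.

Run:
```python
from h import *
np.set_printoptions(precision=4,suppress=True)
env.release(); env.movel([*SEAT,.32],speed=.2)
pick([.587,.0724],.035,lift=.30)
snap("cv",(300,130,160,120),5)
```

```text
descend hit False [0.5875 0.0725 0.0357]
w 0.23012052149089515 F 20.00006683403626
lift w 0.2298698035362079 [-0.4087 -0.1312 -1.6608] 33.6417
```

View pics/cv.png

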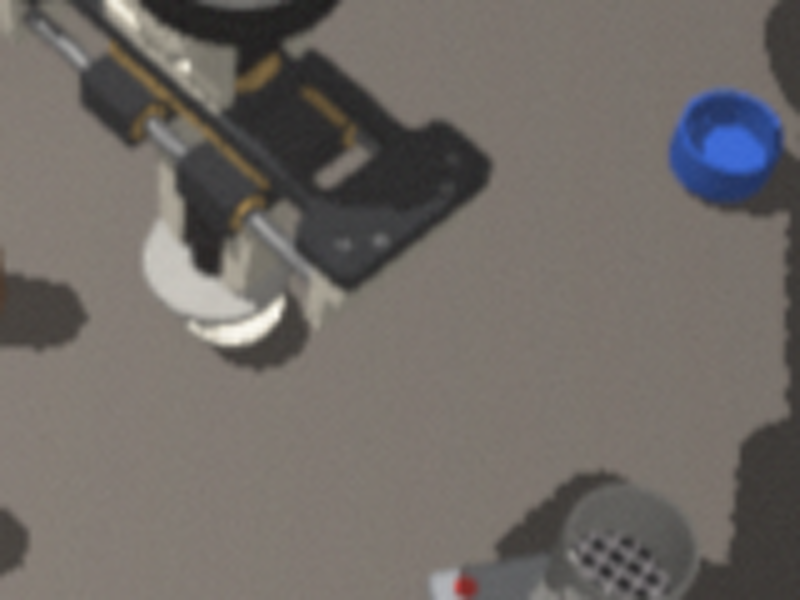

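The cover hangs from the knob, with the disc at crop (200,275). The white crescent behind it is the dish. The stack at crop (630,550) looks upright. Place the cover.

Run:
```python
from h import *
np.set_printoptions(precision=4,suppress=True)
lower(SEAT,.0357+.148,lift=.30)
```

```text
lower hit True dz mm -0.8183456125744337 F [-1.8175  0.4457  6.7842] T [-0.184   0.2306 -0.0008] t 36.3417
```

Home. Release it, back off and check.

Run:
```python
from h import *
env.release(); env.movel([*SEAT,.33],speed=.15)
env.move_ptp([.30,.45,.33],down(np.pi/4)); env.dwell(.5)
snap("end",(375,180,80,110),5); im=capture("top")
a=cv2.imread("pics/end.png");b=cv2.resize(im[110:260,150:350],None,fx=2,fy=2,interpolation=cv2.INTER_CUBIC)
c=np.zeros((550,800,3),np.uint8);c[:550,:400]=a;c[:300,400:]=b;
f=cv2.imread("pics/end_full.png");c[300:550,400:]=cv2.resize(f,(400,250));cv2.imwrite("pics/endC.png",c)
```

```text
(no output)
```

View pics/endC.png

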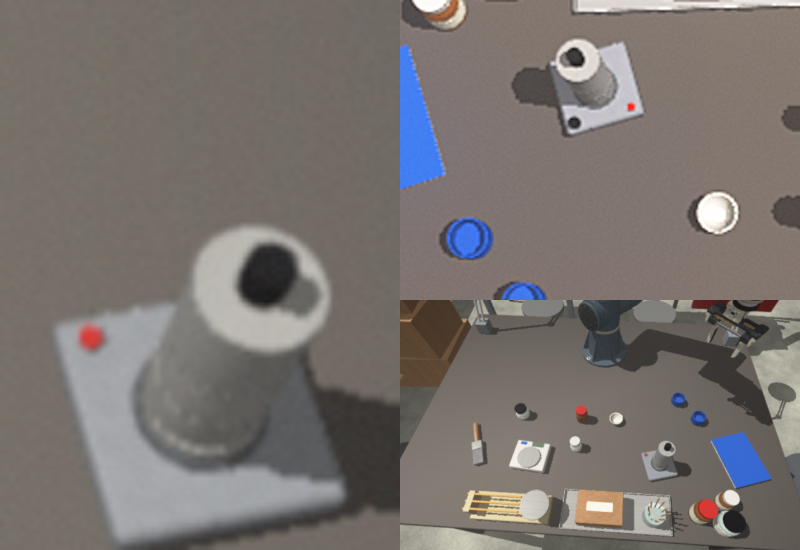

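The stack stands straight and closed, with the cover disc at crop (262,288). The jars, dish and blue cups are where they started, and the arm is clear.

```bash
python3 -c "
from station import finish_job
print(finish_job())"
```

```text
the job is handed in; nothing more can be done
None
```

The sieve stack (pan, fine sieve, coarse sieve, cover) is built on the shaker's seat, every part read within 1 mm of its home height, the jars and dish were left where they stood, and the job is handed in.

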